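# Hold the spring clip open around the dose card's edge

## Task

The dose card stands upright on the bamboo tray, and I want to slip a second card against it: take the aluminium spring clip by its two flared tails, squeeze it wide open, lift it off the tray and bring its gaping jaws around the card's free upright edge (the one that juts out past the stand's wooden base), near mid-height, one jaw well past the edge on each side and neither touching the card. Finish while holding it there, still squeezed open and still; do not put it down or let go. Leave the other things on the tray where they are, and do not knock the card.

Things in the scene. Friction and masses are not known exactly. Their poses are not given: they have to be found in the camera images.
- clip: Loose clothespeg-style spring clip, bare aluminium, about 55 g, 109 mm long, lying on its side: hinge axis upright, all parts 26 mm tall. Origin: on the hinge axis at the underside. While shut, +x runs along its centre line from hinge to jaw tips (50 mm ahead of the hinge), z up. This frame belongs to the left (+y) arm, so it turns 0.2 rad as the clip opens
- clip_tails (a point): on the left arm; while shut, the point on the centre line between the two tails, 35 mm behind the hinge, 13 mm above the underside: a good grasp from above, closing across the clip. The straight 4 mm thick tails flare apart backwards to 60 mm behind the hinge: outside width 33 mm at 20 mm behind it, 47 mm at the ends; 24 mm and parallel when fully squeezed
- clip_arm (a joint): angle between the two arms: 0 shut, 0.4 rad at the hinge's stop (fully open). Squeezing the tails together spreads the jaws equally to both sides; at the stop the jaw tips are 20 mm apart, 49 mm ahead of the hinge, centred between the fingers. The spring takes about 4 N on each tail to start and 8 N at the stop, and snaps shut on release
- jaw_left (a point): inner face of the tip of the clip's left (+y) jaw, at mid-width (13 mm above the underside)
- jaw_right (a point): inner face of the tip of the clip's right (-y) jaw, at mid-width (13 mm above the underside)
- card_edge (a point): middle of the free upright edge of the white card. +x points from the edge into the card (level, parallel to its faces), y square to the faces, z up. The card is rigid and fixed, 3 mm thick, 115 mm long, 108 mm tall: the edge reaches 54 mm above and below this point. It juts 35 mm out past the base and faces roughly towards the robot
- card_stand: fixed wooden stand holding the card: base 80 x 60 mm and 18 mm tall with a 12 mm wide cleat along the card up to 30 mm; origin at the underside. The card rises to 130 mm above the tray. Same axes as card_edge, which lies 65 mm towards -x and 76 mm up
- tray: fixed bamboo slat tray, 360 x 620 mm (x, y) and 12 mm thick, its top 12 mm above the table; origin at the centre of its underside
- organizer: bystander: pale grey weekly pill organizer, 36 x 154 x 27 mm, origin at centre of underside
- roller: bystander: wooden massage roller, 140 mm long, 80 mm wide, 37 mm tall, lying along its x
- tumbler: bystander: glass tumbler, 72 mm across, 105 mm tall, origin at centre of underside
- pill_bottle: bystander: amber plastic pill bottle with white twist cap, 52 mm across, 86 mm tall, origin at centre of underside
- tin: bystander: flat round aluminium tin, 48 mm across, 18 mm tall, origin at centre of underside

How it is judged (in metres and radians):
On the way:
1. the clip is squeezed open by the fingers and lifted clear of the tray (value of joint clip_arm above 0.25 rad and height (world z) of jaw_left above 0.045 m and contact force between the fingers and clip above 2 N and contact force between clip and tray below 0.1 N), for 0.2 s.
At the end, for the whole second after the job is handed in: The fingers still hold the clip squeezed open (joint over 0.28 rad), nothing else touching it and it is still (under 30 mm/s); both jaw tips are at least 6 mm past the card's free edge, one on each side, each inner face 3 to 30 mm from the card's mid-plane and within 30 mm of the edge's mid-height (value of joint clip_arm above 0.28 rad and x of each of jaw_left, jaw_right in the frame of card_edge above 0.006 m and y of jaw_left in the frame of card_edge between 0.003 and 0.03 m and y of jaw_right in the frame of card_edge between -0.03 and -0.003 m and z of jaw_left in the frame of card_edge between -0.03 and 0.03 m and z of jaw_right in the frame of card_edge between -0.03 and 0.03 m and contact force between the fingers and clip above 2 N and contact force between clip and card_stand below 0.3 N and contact force between clip and tray below 0.1 N and linear speed of clip below 0.03 m/s); the arm keeps its last pose, push and grip.
It fails at once if the card or stand is knocked (over 8 N) by clip or robot (contact force between any of clip, the arm, the fingers and card_stand above 8 N).
It fails at once if a bystander is pushed more than 25 mm or tipped over (distance of any of organizer, roller, tumbler, pill_bottle, tin from where it was at the start of the episode above 0.025 m or angle between any of tumbler, pill_bottle's own z axis and vertical above 0.5 rad).
It also fails if it takes over 32 s, if anything falls off the work surface, if the arm or the gripper's body presses on something with over 40 N, if the wrist force passes 120 N, or if a joint passes its speed limit or range.

## Robot

A 6-joint arm with a two-finger parallel gripper is mounted at the origin on the work surface. World frame = base frame: x ahead of the robot, y to its left, z up, the work surface at z = 0. Lengths are in m, angles in degrees, forces in N, time in s.
With the tool pointing down it reaches from about 0.3 to 0.75 m from the base axis. Payload 8.5 kg.
Tool frame: the origin (TCP) lies at the very end of the fingers, on their centre line; the grasp point (between the pads) lies 19 mm behind it (env.hold_point_z is the distance from the TCP to the grasp point, in m); z points along the fingers, y is the line along which they close (so a half turn about z gives the same grasp; the last joint's range is limited). The gripper opens to 85 mm and grips with 20 to 120 N. Pads are 22 mm wide; open, the fingers measure 114 mm over their backs; the gripper's body (76 mm by 85 mm) begins 54 mm behind the grasp point. The pads swing forward as they close: fully open they stand 13 mm farther back than shut.
Start: joints at [53.211, 21.807, 74.336, -0, 83.858, -12.336], TCP at [0.228, 0.501, 0.231] pointing down, gripper open.
Joint ranges: [-178.18, 178.18], [-50.72, 133.34], [12.68, 142.11], [-81.47, 261.47], [9.98, 163.14], [-165.26, 165.26]. Speed limits (degrees/s): [136.94, 136.94, 180, 180, 180, 180].

## Interface

Orientations are given as a 3x3 rotation matrix whose columns are the frame's x, y, z axes.
In Python, from rig import env, optics gives the robot as it stands.
- The arm moves only by the shell command python3 -m jog 'ROWS' [OPENING] [FORCE]. ROWS is JSON, a list of rows, each an object with "linear": the shift along the tool's x, y, z in units of 40 mm (1.0 is 40 mm), a list of three; "roll": the turn about the tool's z in units of 5 degrees (1.0 is 5 degrees). A call has 1 to 12 rows; each row shifts and turns the commanded pose from where the row before left it, along the tool's axes as they then stand; what a row does not reach is not made up. A row lasts 1/12 s, in which the tool goes at most 41.7 mm and 7.16 degrees, less where a joint would pass 70% of its speed; a pose out of reach is approached as far as the arm can. A call is refused whole if a number of a shift passes 1 or a number of a turn 1, either way. A call with a gripper value outside its range is refused whole. OPENING is the opening, from -1 (shut) to 1 (fully open), set as the call begins (- or left out, the last holds). The fingers move at their own pace and stop on an object; FORCE is the grip in N (left out, the last holds). Time passes only in rows, so rows that do not move let the fingers close. It gives the time, the measured TCP pose, the force, the opening and the grip force at its end, in the units of the state.
- env.observe(): the state, without advancing time (a new reading comes with each control period).
- optics.get_image(name): name is "side" or "top"; returns the picture (480x640x3 uint8, red, green, blue); there is no depth.
- optics.calibration(name): a dict with "fov_y" (degrees; the focal length in pixels is half the picture's height over the tangent of half this angle, whatever the lens; pixels are square), "cx", "cy" (the principal point, pixels), "T" (4x4, takes a point from camera to world coordinates). Camera axes: x right, y down, z forward; pixel columns grow to the right and rows downward; lengths in m; the calibration is good to about 2 mm. A picture is of the moment at which its call begins. calibration takes no time and is no camera call.
- env.close_job(): hands the job in; it is judged then, once.
The state is a dict: "time_s": time; "q": joint angles; "qvel": joint speeds; "joint_efforts": joint torques, N m; "position": TCP position; "tool_rot": TCP orientation; "ft_force": force on the tool from outside, world axes, zero at the start; "wrist_torque": the same for the moment, N m; "grip_width": finger opening in m; "gripper_force": force on a finger pad.
Only numpy, scipy, OpenCV 4.12 (cv2) and the standard library are available. Lean on these libraries where they do the work, as an engineer would, in place of code of your own. Each camera call takes 0.05 s, during which the arm holds its last target. There are 200 camera calls.

## Working session

There is one attempt and no reset: what is moved stays moved. The work goes in short steps, Python scripts to look and compute and a shell command to move; the robot and the scene stay as the last step left them, time stands still between calls to the robot, and variables do not carry over. Pictures are saved under pics/ and viewed, at most 10 in all, crops included, and the job is handed in when it is done.

```bash
ls; mkdir -p pics; python3 - <<'E'
from rig import env, optics
import cv2
s=env.observe(); print(s['time_s'],s['position'],s['tool_rot'],s['grip_width'],env.hold_point_z)
for n in('side','top'):
    im=optics.get_image(n); cv2.imwrite(f'pics/{n}0.png',im[:,:,::-1]); c=optics.calibration(n); print(n,c)
E
```

```text
pics
0.0 [0.22750562 0.50040389 0.23070936] [[-9.10291785e-01  4.13966324e-01 -8.65111171e-04]
 [ 4.13967127e-01  9.10291037e-01 -1.20287977e-03]
 [ 2.89551229e-04 -1.45309916e-03 -9.99998902e-01]] 0.08549241435677268 0.0187
side {'fov_y': 47.88783597226927, 'cx': 311.4597210593919, 'cy': 241.65452359143745, 'T': array([[ 0.99922057, -0.03472384,  0.01877536,  0.55864773],
       [-0.03411919, -0.52050358,  0.85317754, -0.85595686],
       [-0.01985296, -0.85315314, -0.52128263,  0.62592291],
       [ 0.        ,  0.        ,  0.        ,  1.        ]])}
top {'fov_y': 54.23309530969062, 'cx': 323.2883907589098, 'cy': 247.2158307621817, 'T': array([[-0.00586392, -0.99843491,  0.05561787,  0.53248231],
       [-0.9999694 ,  0.00614279,  0.00484438,  0.00746879],
       [-0.00517845, -0.05558776, -0.99844038,  0.91896414],
       [ 0.        ,  0.        ,  0.        ,  1.        ]])}
```

View pics/top0.png

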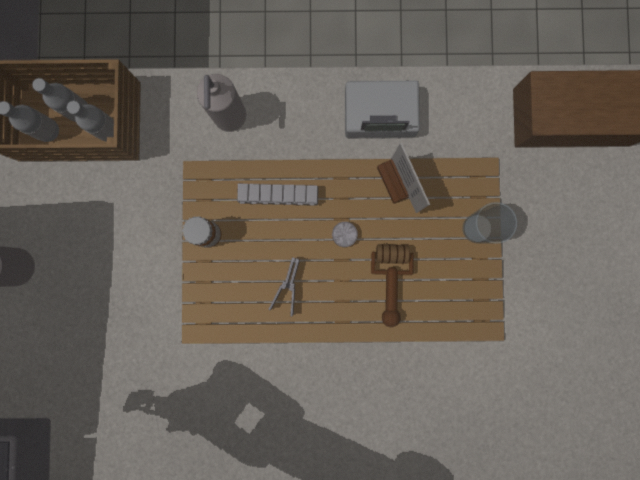

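View pics/side0.png

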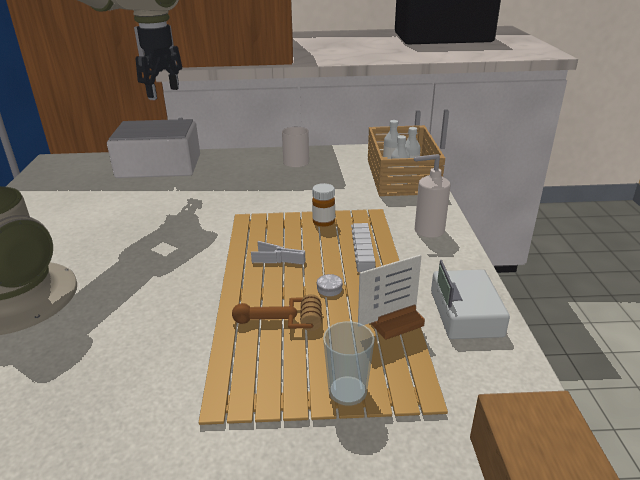

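The top view shows the clip around (288,287), with jaws at about (297,260) and tails at about (272,308) and (293,312). The card's free edge is near (425,210), and the roller, tin and tumbler sit near it. The side view shows the clip at (278,256) and the card's free edge on the left at about x=360. I'll enlarge both views.

```bash
python3 - <<'E'
import cv2,numpy as np
t=cv2.imread('pics/top0.png');s=cv2.imread('pics/side0.png')
def cr(im,x,y,w,h,k=6):
    return cv2.resize(im[y:y+h,x:x+w],None,fx=k,fy=k,interpolation=cv2.INTER_CUBIC)
a=np.hstack([cr(t,260,250,50,70,5.7142857),cr(t,380,140,60,84,4.7619)])
b=np.hstack([cr(s,245,235,70,40,4),cr(s,345,250,85,95,3)])if 0 else None
l=a[:400,:]; 
m=np.zeros((600,800,3),np.uint8); m[:400,:l.shape[1]]=l
c=cr(s,245,235,70,40,5); m[400:600,:350]=c
d=cr(s,350,250,80,95,2.5); m[:d.shape[0],580:780]=d
cv2.imwrite('pics/crop.png',m); print(a.shape,d.shape)
E
```

```text
(400, 572, 3) (238, 200, 3)
```

View pics/crop.png

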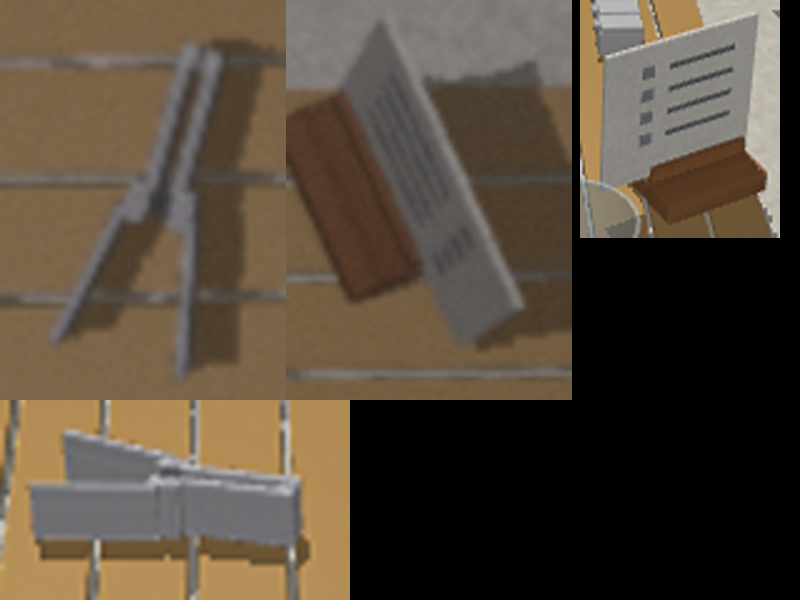

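```bash
cat > h.py <<'E'
from rig import env, optics
import numpy as np
def ray(n,u,v,z):
    c=optics.calibration(n); f=240/np.tan(np.radians(c['fov_y']/2)); T=c['T']
    d=T[:3,:3]@[(u-c['cx'])/f,(v-c['cy'])/f,1]; o=T[:3,3]
    return o+d*(z-o[2])/d[2]
def px(n,p):
    c=optics.calibration(n); f=240/np.tan(np.radians(c['fov_y']/2)); T=c['T']
    q=T[:3,:3].T@(np.asarray(p)-T[:3,3]); return q[:2]/q[2]*f+[c['cx'],c['cy']]
E
python3 - <<'E'
from h import *
np.set_printoptions(precision=4,suppress=True)
jl,jr,tl,tr=[ray('top',*p,.038) for p in [(293.1,258.1),(297.4,259.5),(269.8,309.5),(292.2,315.6)]]
J=(jl+jr)/2;T=(tl+tr)/2;d=J-T
print('clip',J,T,np.linalg.norm(d),np.linalg.norm(tl-tr),np.degrees(np.arctan2(d[1],d[0])))
u=d/np.linalg.norm(d);print('hinge',J-u*.05,'tails',J-u*.085)
b=ray('top',416.5,212.4,.034);t=ray('top',429.8,204,.142);f=ray('top',399.7,144.2,.142)
print('card top',b,t,f,np.linalg.norm(f-t),np.degrees(np.arctan2(*(f-t)[[1,0]])))
print('side',ray('side',359.2,274,.142),ray('side',359.6,323.2,.034),ray('side',350+175/2.5,250+15/2.5,.142))
# clip in side: top edge tail near etc (x=245+X/5,y=235+(Y-400)/5)
for X,Y in[(30,486),(65,432),(298,483)]: print(ray('side',245+X/5,235+(Y-400)/5,.038))
for n,p in dict(roll1=(391,320,.037),roll2=(395,243,.037),rl=(371,268,.03),tin=(345,234,.03),tumb_b=(477,229,.012),tumbt=(503,222,.117)).items(): print(n,ray('top',*p))
E
```

```text
clip [0.5601 0.0646 0.038 ] [0.4597 0.0915 0.038 ] 0.10386038502342573 0.04344191493615336 -15.014471328303456
hinge [0.5118 0.0776 0.038 ] tails [0.478  0.0866 0.038 ]
card top [ 0.6468 -0.1655  0.034 ] [ 0.6468 -0.1667  0.142 ] [ 0.7483 -0.1181  0.142 ] 0.11248833613303186 25.611583463424115
side [ 0.6471 -0.1656  0.142 ] [ 0.6518 -0.1552  0.034 ] [ 0.7516 -0.1207  0.142 ]
[0.4558 0.0734 0.038 ]
[0.468  0.1148 0.038 ]
[0.5646 0.0686 0.038 ]
roll1 [ 0.4447 -0.1139  0.037 ]
roll2 [ 0.5887 -0.1234  0.037 ]
rl [ 0.542  -0.0784  0.03  ]
tin [ 0.6069 -0.0297  0.03  ]
tumb_b [ 0.6165 -0.2864  0.012 ]
tumbt [ 0.6186 -0.2972  0.117 ]
```

```bash
R='{"linear":[-0.72,-0.486,0]}'; python3 -m jog '[{"linear":[-0.72,-0.486,0]},{"linear":[-0.72,-0.486,0]},{"linear":[-0.72,-0.486,0]},{"linear":[-0.72,-0.486,0]},{"linear":[-0.72,-0.486,0]},{"linear":[-0.72,-0.486,0]},{"linear":[-0.72,-0.486,0]},{"linear":[-0.72,-0.486,0]},{"linear":[-0.72,-0.486,0]},{"linear":[-0.72,-0.486,0]},{"linear":[-0.72,-0.486,0]},{"linear":[-0.72,-0.486,0]}]' 1
python3 -m jog '[{"linear":[-0.72,-0.486,0.5]},{"linear":[-0.72,-0.486,0.5]},{"linear":[0,0,0.5],"roll":-0.95},{"linear":[0,0,0.5],"roll":-0.95},{"linear":[0,0,0.5]},{"linear":[0,0,0]},{"linear":[0,0,0]}]'
cat >> h.py <<'E'
def goto(x,y,z,yaw):
    "shift in tool units (after the roll) to reach TCP x,y,z with tool y axis at yaw deg"
    s=env.observe();R=s['tool_rot'];p=s['position']
    now=np.degrees(np.arctan2(R[1,1],R[0,1])); a=np.radians(yaw)
    Y=np.array([np.cos(a),np.sin(a),0]);X=np.array([np.cos(a+np.pi/2),np.sin(a+np.pi/2),0])
    d=np.array([x,y,z])-p
    print('pos',p.round(4),'yaw',now.round(2),'z',R[:,2].round(4),'t',s['time_s'],'w',s['grip_width'],'F',s['gripper_force'],s['ft_force'])
    print('roll units',-(yaw-now)/5,'linear units after roll',np.round([d@X/.04,d@Y/.04,-d[2]/.04],3))
E
python3 -c "
from h import *
goto(.481,.0858,.016,75)"
```

```text
pos [0.2275 0.5005 0.2308] yaw 65.55 z [-8.e-04 -1.e-03 -1.e+00] t 0.1 w 0.08542721529935261 F 0.0 [ 0.88477227  0.72365484 -0.19058715]
roll units -1.890113581251225 linear units after roll [-8.805 -8.373  5.369]invalid input
invalid input
```

```bash
python3 -m jog '[{"linear":[-0.72,-0.486,0],"roll":0},{"linear":[-0.72,-0.486,0],"roll":0},{"linear":[-0.72,-0.486,0],"roll":0},{"linear":[-0.72,-0.486,0],"roll":0},{"linear":[-0.72,-0.486,0],"roll":0},{"linear":[-0.72,-0.486,0],"roll":0},{"linear":[-0.72,-0.486,0],"roll":0},{"linear":[-0.72,-0.486,0],"roll":0},{"linear":[-0.72,-0.486,0],"roll":0},{"linear":[-0.72,-0.486,0],"roll":0},{"linear":[-0.72,-0.486,0],"roll":0},{"linear":[-0.72,-0.486,0],"roll":0}]' 1
python3 -m jog '[{"linear":[-0.72,-0.486,0.5],"roll":0},{"linear":[-0.72,-0.486,0.5],"roll":0},{"linear":[0,0,0.5],"roll":-0.95},{"linear":[0,0,0.5],"roll":-0.95},{"linear":[0,0,0.5],"roll":0},{"linear":[0,0,0],"roll":0},{"linear":[0,0,0],"roll":0}]'
python3 -c "
from h import *
goto(.481,.0858,.016,75)"
```

```text
time_s: 1.1
position: [0.4461, 0.1436, 0.2312]
tool_rot: [[-0.91, 0.414, -0.0], [0.414, 0.91, 0.0], [0.0, -0.0, -1.0]]
ft_force: [0.0, 0.8, 0.2]
grip_width: 0.0853
gripper_force: 0.0
time_s: 1.68
position: [0.4817, 0.086, 0.131]
tool_rot: [[-0.966, 0.259, -0.002], [0.259, 0.966, 0.0], [0.002, -0.0, -1.0]]
ft_force: [0.1, 0.3, 0.8]
grip_width: 0.0854
gripper_force: 0.0
pos [0.4817 0.086  0.131 ] yaw 75.01 z [-2.1e-03  1.0e-04 -1.0e+00] t 1.6833 w 0.08542549455005842 F 0.0 [0.05290122 0.33079061 0.78471547]
roll units 0.0029877419647732495 linear units after roll [ 0.016 -0.009  2.876]
```

```bash
python3 -m jog '[{"linear":[0,0,0.6],"roll":0},{"linear":[0,0,0.6],"roll":0},{"linear":[0,0,0.6],"roll":0},{"linear":[0,0,0.55],"roll":0},{"linear":[0,0,0.3],"roll":0},{"linear":[0,0,0.2],"roll":0},{"linear":[0,0,0],"roll":0},{"linear":[0,0,0],"roll":0}]'
python3 -m jog '[{"linear":[0,0,0],"roll":0},{"linear":[0,0,0],"roll":0},{"linear":[0,0,0],"roll":0},{"linear":[0,0,0],"roll":0},{"linear":[0,0,0],"roll":0},{"linear":[0,0,0],"roll":0},{"linear":[0,0,0],"roll":0},{"linear":[0,0,0],"roll":0},{"linear":[0,0,0],"roll":0},{"linear":[0,0,0],"roll":0},{"linear":[0,0,0],"roll":0},{"linear":[0,0,0],"roll":0}]' -1 40
python3 - <<'E'
from h import *
import cv2
goto(.481,.0858,.016,75)
a=optics.get_image('top')[220:340,220:360,::-1];b=optics.get_image('side')[170:290,200:340,::-1]
cv2.imwrite('pics/g.png',cv2.resize(np.vstack([a,b]),None,fx=2.5,fy=2.5,interpolation=cv2.INTER_CUBIC))
E
```

```text
time_s: 2.35
position: [0.4827, 0.086, 0.0183]
tool_rot: [[-0.966, 0.258, 0.002], [0.258, 0.966, -0.0], [-0.002, 0.0, -1.0]]
ft_force: [0.0, -0.4, -0.9]
grip_width: 0.0852
gripper_force: 0.0
time_s: 3.35
position: [0.4827, 0.0862, 0.0185]
tool_rot: [[-0.966, 0.258, 0.003], [0.258, 0.966, 0.0], [-0.002, 0.001, -1.0]]
ft_force: [-2.0, 2.4, 10.2]
grip_width: 0.0223
gripper_force: 39.1
pos [0.4827 0.0862 0.0185] yaw 75.06 z [ 2.6e-03  1.0e-04 -1.0e+00] t 3.35 w 0.022278562510964245 F 39.105985164642334 [-2.02982914  2.40003226 10.24097419]
roll units 0.012981006745511081 linear units after roll [ 0.039 -0.021  0.064]
```

View pics/g.png

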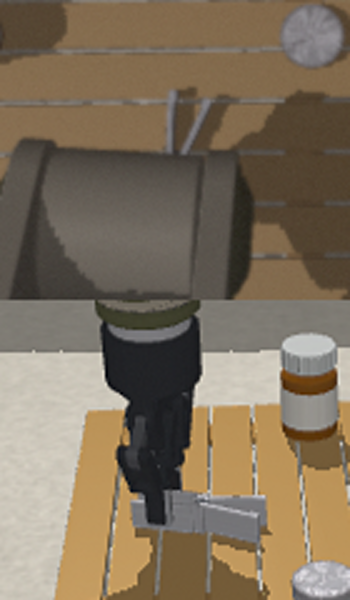

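The jaws are open, with tips at about (289,257) and (303,260) in the top view, and the fingers hold the tails. I'll lift and measure the tips in the hand.

```bash
python3 -m jog '[{"linear":[0,0,-0.1],"roll":0},{"linear":[0,0,-0.3],"roll":0},{"linear":[0,0,-0.6],"roll":0},{"linear":[0,0,-0.7],"roll":0},{"linear":[0,0,-0.7],"roll":0},{"linear":[0,0,-0.6],"roll":0},{"linear":[0,0,-0.5],"roll":0},{"linear":[0,0,-0.3],"roll":0},{"linear":[0,0,0],"roll":0},{"linear":[0,0,0],"roll":0},{"linear":[0,0,0],"roll":0},{"linear":[0,0,0],"roll":0}]'
python3 - <<'E'
from h import *
import cv2
goto(.481,.0858,.016,75)
t=optics.get_image('top');s=optics.get_image('side')
cv2.imwrite('pics/t2.png',t[:,:,::-1]);cv2.imwrite('pics/s2.png',s[:,:,::-1])
o=np.zeros((600,800,3),np.uint8)
o[:,:400]=cv2.resize(t[215:290,265:315,::-1],(400,600),interpolation=cv2.INTER_CUBIC)
o[:500,400:]=cv2.resize(s[170:270,240:320,::-1],(400,500),interpolation=cv2.INTER_CUBIC)
cv2.imwrite('pics/l.png',o)
E
```

```text
time_s: 4.45
position: [0.4815, 0.086, 0.1682]
tool_rot: [[-0.966, 0.258, -0.002], [0.258, 0.966, 0.0], [0.002, -0.0, -1.0]]
ft_force: [-0.0, -0.4, -1.4]
grip_width: 0.0225
gripper_force: 39.3
pos [0.4815 0.086  0.1682] yaw 75.04 z [-2.4e-03  1.0e-04 -1.0e+00] t 4.45 w 0.022478515611987878 F 39.30011451244354 [-0.04062874 -0.38843025 -1.4191083 ]
roll units 0.008356521261615058 linear units after roll [ 0.01  -0.008  3.805]
```

View pics/l.png

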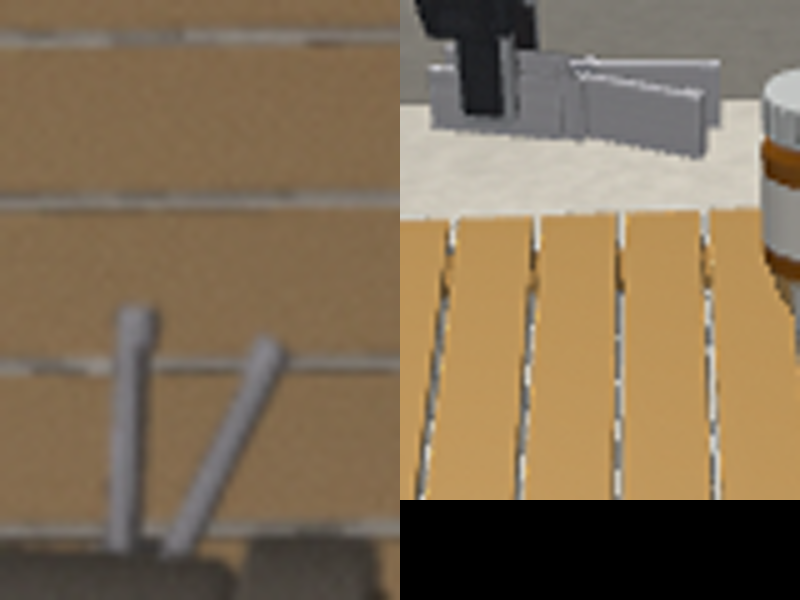

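```bash
python3 - <<'E'
from h import *
np.set_printoptions(precision=4,suppress=True)
from h import *
for z in(.178,.188,.198):
    print(z,'top L,R',ray('top',282.25,253.5,z),ray('top',298.5,257.75,z),'side L,R',ray('side',303.6,182.4,z),ray('side',301,189,z))
L=ray('top',282.25,253.5,.188);Rr=ray('top',298.5,257.75,.188);m=(L+Rr)/2
s=env.observe();R=s['tool_rot'];d=m-s['position'];print('tool-frame tip offset',R.T@d,np.linalg.norm(L-Rr))
# target: tips 13 mm past edge
a=np.radians(25.6);E=np.array([.647,-.166,.088]);u=np.array([np.cos(a),np.sin(a),0])
off=R.T@d
yaw=115.6;b=np.radians(yaw);Y=np.array([np.cos(b),np.sin(b),0]);X=np.array([np.cos(b+np.pi/2),np.sin(b+np.pi/2),0])
for dep in(-.05,.013):
    p=E+u*dep-X*off[0]-Y*off[1]; p[2]=.088-(.0070); print(dep,p); goto(*p,yaw)
E
```

```text
0.178 top L,R [0.5642 0.0761 0.178 ] [0.5573 0.0504 0.178 ] side L,R [0.5671 0.0984 0.178 ] [0.5615 0.0695 0.178 ]
0.188 top L,R [0.5638 0.0752 0.188 ] [0.557  0.0498 0.188 ] side L,R [0.5669 0.0771 0.188 ] [0.5615 0.0489 0.188 ]
0.198 top L,R [0.5633 0.0742 0.198 ] [0.5566 0.0492 0.198 ] side L,R [0.5667 0.0558 0.198 ] [0.5614 0.0282 0.198 ]
tool-frame tip offset [-0.082  -0.0024 -0.0197] 0.02625784095635854
-0.05 [ 0.5269 -0.2209  0.081 ]
pos [0.4817 0.086  0.1684] yaw 75.04 z [-0.0019  0.0001 -1.    ] t 4.55 w 0.02239832623645273 F 39.29766654968262 [-0.3209 -0.3781 -0.2577]
roll units -8.111055682525475 linear units after roll [ 2.296 -7.406  2.186]
0.013 [ 0.5837 -0.1936  0.081 ]
pos [0.4817 0.086  0.1684] yaw 75.04 z [-0.0019  0.0001 -1.    ] t 4.55 w 0.02239832623645273 F 39.29766654968262 [-0.3209 -0.3781 -0.2577]
roll units -8.111055682525475 linear units after roll [ 0.721 -7.406  2.186]
```

Clip top height cross-checks at z≈0.188 from both views and the jaws are wide open. I'll go high to a point short of the card edge and turn there.

```bash
python3 -m jog '[{"linear":[-0.13,-0.3,0],"roll":0},{"linear":[-0.28,-0.65,0],"roll":0},{"linear":[-0.28,-0.65,0],"roll":0},{"linear":[-0.28,-0.65,0],"roll":0},{"linear":[-0.28,-0.65,0],"roll":0},{"linear":[-0.28,-0.65,0],"roll":0},{"linear":[-0.28,-0.65,0],"roll":0},{"linear":[-0.28,-0.65,0],"roll":0},{"linear":[-0.28,-0.65,0],"roll":0},{"linear":[-0.28,-0.65,0],"roll":0},{"linear":[-0.28,-0.65,0],"roll":0},{"linear":[-0.14,-0.32,0],"roll":0}]' >/dev/null
python3 -m jog '[{"linear":[0,0,0],"roll":-0.4},{"linear":[0,0,0],"roll":-0.9},{"linear":[0,0,0],"roll":-0.9},{"linear":[0,0,0],"roll":-0.9},{"linear":[0,0,0],"roll":-0.9},{"linear":[0,0,0],"roll":-0.9},{"linear":[0,0,0],"roll":-0.9},{"linear":[0,0,0],"roll":-0.9},{"linear":[0,0,0],"roll":-0.9},{"linear":[0,0,0],"roll":-0.51},{"linear":[0,0,0],"roll":0},{"linear":[0,0,0],"roll":0}]'
python3 -c "
from h import *
goto(.5269,-.2209,.081,115.6)"
```

```text
time_s: 6.55
position: [0.5271, -0.2205, 0.169]
tool_rot: [[-0.902, -0.431, -0.001], [-0.431, 0.902, 0.001], [0.0, 0.001, -1.0]]
ft_force: [-0.6, -0.2, -0.4]
grip_width: 0.0224
gripper_force: 39.3
pos [ 0.5271 -0.2205  0.169 ] yaw 115.53 z [-6.e-04  5.e-04 -1.e+00] t 6.55 w 0.022365816398802283 F 39.298126101493835 [-0.57453779 -0.16174669 -0.36099723]
roll units -0.014774108539361919 linear units after roll [ 0.01  -0.008  2.199]
```

```bash
python3 -m jog '[{"linear":[0,0,0.1],"roll":0},{"linear":[0,0,0.3],"roll":0},{"linear":[0,0,0.5],"roll":0},{"linear":[0,0,0.5],"roll":0},{"linear":[0,0,0.4],"roll":0},{"linear":[0,0,0.3],"roll":0},{"linear":[0,0,0.1],"roll":0},{"linear":[0,0,0],"roll":0},{"linear":[0,0,0],"roll":0},{"linear":[0,0,0],"roll":0}]'
python3 - <<'E'
from h import *
import cv2
goto(.5269,-.2209,.081,115.6)
t=optics.get_image('top');s=optics.get_image('side')
cv2.imwrite('pics/t3.png',t[:,:,::-1]);cv2.imwrite('pics/s3.png',s[:,:,::-1])
o=np.zeros((600,800,3),np.uint8)
o[:,:400]=cv2.resize(t[185:260,400:450,::-1],(400,600),interpolation=cv2.INTER_CUBIC)
o[:480,400:]=cv2.resize(s[255:351,300:380,::-1],(400,480),interpolation=cv2.INTER_CUBIC)
cv2.imwrite('pics/p.png',o)
E
```

```text
time_s: 7.38
position: [0.5276, -0.2211, 0.0822]
tool_rot: [[-0.902, -0.432, 0.001], [-0.432, 0.902, -0.001], [-0.001, -0.001, -1.0]]
ft_force: [-0.1, -0.5, -0.5]
grip_width: 0.0225
gripper_force: 39.3
pos [ 0.5276 -0.2211  0.0822] yaw 115.58 z [ 1.3e-03 -9.0e-04 -1.0e+00] t 7.3833 w 0.02246600901651828 F 39.28844332695007 [-0.11708802 -0.50962989 -0.48231786]
roll units -0.004165766696849005 linear units after roll [0.013 0.012 0.03 ]
```

View pics/p.png

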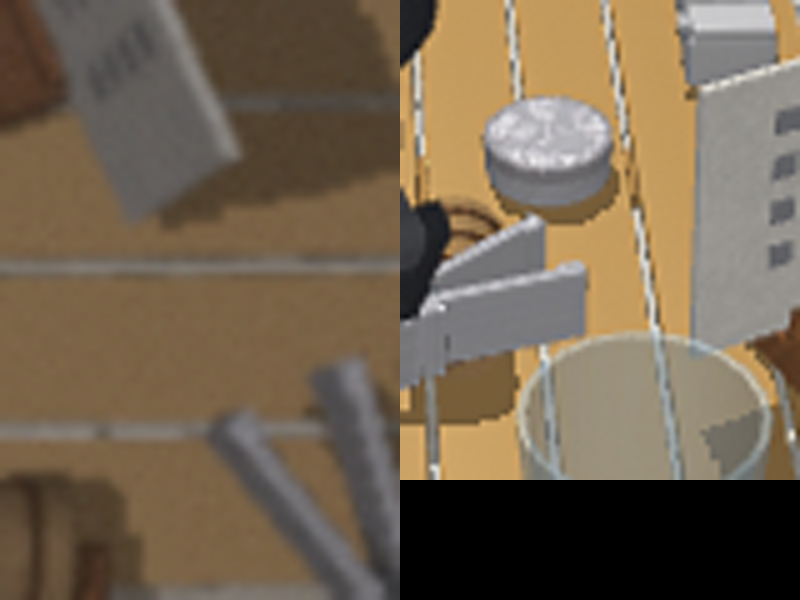

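```bash
python3 - <<'E'
from h import *
np.set_printoptions(precision=4,suppress=True)
a=np.radians(25.6);E=np.array([.647,-.166,.088]);C=np.array([[np.cos(a),np.sin(a),0],[-np.sin(a),np.cos(a),0],[0,0,1]])
print('card corners',[C@(ray('top',*p)-E) for p in[(416.7,212.6,.034),(429.8,204.4,.142)]])
print('top tips',[C@(ray('top',*p,.102)-E) for p in[(429.4,237.2),(442.2,230.6)]])
print('side tips',[C@(ray('side',300+X/5,255+Y/5,.102)-E) for X,Y in[(138,220),(180,265)]])
print('side edge top', C@(ray('side',300+298/5,255+90/5,.142)-E))
E
```

```text
card corners [array([-0.0004,  0.0004, -0.054 ]), array([-0.0011, -0.0003,  0.054 ])]
top tips [array([-0.0509,  0.0156,  0.014 ]), array([-0.0503, -0.0097,  0.014 ])]
side tips [array([-0.0485,  0.0142,  0.014 ]), array([-0.0482, -0.012 ,  0.014 ])]
side edge top [0.0023 0.0023 0.054 ]
```

```bash
python3 -m jog '[{"linear":[-0.1,-0.04,0],"roll":0},{"linear":[-0.2,0,0],"roll":0},{"linear":[-0.2,0,0],"roll":0},{"linear":[-0.2,0,0],"roll":0},{"linear":[-0.2,0,0],"roll":0},{"linear":[-0.2,0,0],"roll":0},{"linear":[-0.2,0,0],"roll":0},{"linear":[-0.17,0,0],"roll":0},{"linear":[-0.1,0,0],"roll":0},{"linear":[0,0,0],"roll":0},{"linear":[0,0,0],"roll":0},{"linear":[0,0,0],"roll":0}]'
python3 - <<'E'
from h import *
import cv2
goto(.5837,-.1936,.081,115.6)
t=optics.get_image('top');s=optics.get_image('side')
o=np.zeros((600,800,3),np.uint8)
o[:,:400]=cv2.resize(t[175:250,400:450,::-1],(400,600),interpolation=cv2.INTER_CUBIC)
o[:480,400:]=cv2.resize(s[255:351,310:390,::-1],(400,480),interpolation=cv2.INTER_CUBIC)
cv2.imwrite('pics/f.png',o)
E
```

```text
time_s: 8.48
position: [0.5843, -0.1953, 0.0813]
tool_rot: [[-0.902, -0.432, -0.0], [-0.432, 0.902, 0.0], [0.0, 0.0, -1.0]]
ft_force: [-0.6, 0.3, -0.4]
grip_width: 0.0227
gripper_force: 39.3
pos [ 0.5843 -0.1953  0.0813] yaw 115.58 z [-3.e-04  0.e+00 -1.e+00] t 8.4833 w 0.022685460221269507 F 39.29407775402069 [-0.59809172  0.27664582 -0.4440798 ]
roll units -0.0034357140415608002 linear units after roll [-0.005  0.044  0.007]
```

View pics/f.png

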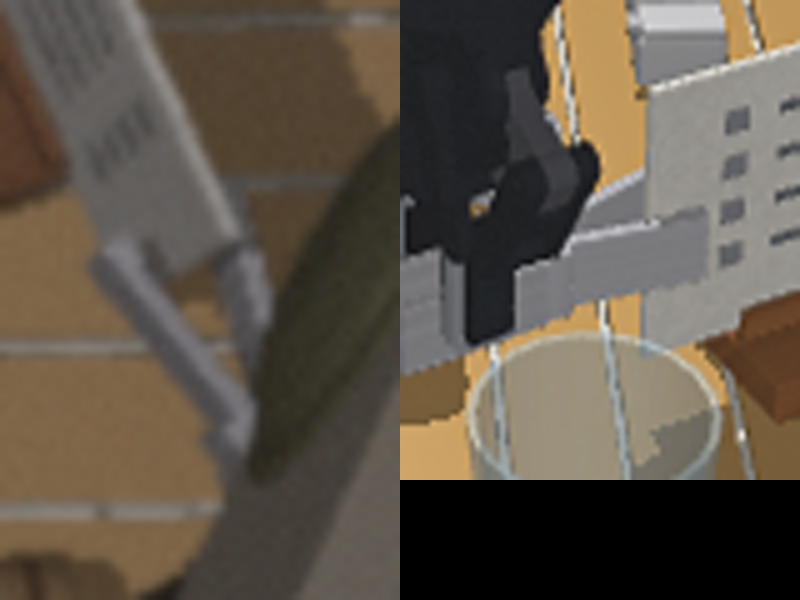

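```bash
python3 - <<'E'
from h import *
np.set_printoptions(precision=4,suppress=True)
a=np.radians(25.6);E=np.array([.647,-.166,.088]);C=np.array([[np.cos(a),np.sin(a),0],[-np.sin(a),np.cos(a),0],[0,0,1]])
print('L',C@(ray('top',414.9,206,.101)-E),'R side',C@(ray('side',371,297,.101)-E))
s=env.observe();print(s['qvel'],s['ft_force'])
E
```

```text
L [0.0093 0.0136 0.013 ] R side [ 0.0149 -0.0136  0.013 ]
[ 0.0346  0.0889 -0.0705 -0.0295 -0.0632  0.0723] [-0.5096  0.0786 -0.3016]
```

```bash
python3 -m jog '[{"linear":[-0.04,0,0],"roll":0},{"linear":[-0.03,0,0],"roll":0},{"linear":[0,0,0],"roll":0},{"linear":[0,0,0],"roll":0},{"linear":[0,0,0],"roll":0},{"linear":[0,0,0],"roll":0},{"linear":[0,0,0],"roll":0},{"linear":[0,0,0],"roll":0}]' && python3 -c "
from rig import env
print(env.close_job())"
```

```text
time_s: 9.25
position: [0.587, -0.194, 0.0813]
tool_rot: [[-0.902, -0.432, -0.0], [-0.432, 0.902, -0.0], [0.0, 0.0, -1.0]]
ft_force: [0.1, -0.6, -0.6]
grip_width: 0.0222
gripper_force: 39.3
the job is handed in; nothing more can be done
None
```

I handed the job in at about 9.3 s with the clip still squeezed open and held still around the card's free edge near mid-height, jaw tips an estimated 12–18 mm past the edge, inner faces about 10 mm either side of the card, and no sign of contact; the hand-in gave no verdict.

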